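# Swing out the folding crank and clamp the junction box

## Robot

A 6-joint arm with a two-finger parallel gripper is mounted at the origin on the work surface. World frame = base frame: x ahead of the robot, y to its left, z up, the work surface at z = 0. Lengths are in m, angles in rad, forces in N, time in s.
With the tool pointing down it reaches from about 0.325 to 0.775 m from the base axis. Payload 5.5 kg.
Tool frame: the origin (TCP) lies between the finger pads; the fingertips stand 8 mm ahead of it and the grasp point (between the pads) lies 11 mm behind it (tcp_to_tips is the distance from the TCP to the fingertips, in m); z points along the fingers, y is the line along which they close (so a half turn about z gives the same grasp; the last joint's range is limited). The gripper opens to 88 mm and grips with 3 to 60 N. Pads are 20 mm wide; open, the fingers measure 115 mm over their backs; the gripper's body (75 mm by 178 mm) begins 61 mm behind the grasp point.
Start: joints at [-1.219, 0.091, 1.231, -0, 1.82, -0.057], TCP at [0.239, -0.551, 0.231] pointing down, gripper open.
Joint ranges: [-2.87, 2.87], [-0.86, 2.18], [0.17, 2.46], [-1.51, 4.65], [0.06, 2.69], [-2.65, 2.65]. Speed limits (rad/s): [2.57, 2.57, 3.01, 3.14, 3.14, 3.14].

## Interface

Orientations are given as a unit quaternion [w, x, y, z].
In Python, from bench import * gives the robot as it stands. Calls block until the motion is done:
- move_to(position, orientation): joint-space move of the TCP to a pose.
- move_l(position, speed=0.15, orientation=None): straight line of the TCP; orientation=None keeps the orientation; speed is the mean speed in m/s.
- movej(angles): joint-space move.
- gripper_open() and close(): open the fingers fully, or close them until they stop; the grip force is fixed at half the most.
- hold(seconds).
- inverse_kinematics(position, orientation): joint angles nearest the present ones, or None.
- state(): the state.
- get_image(name): name is "scene" or "top"; returns a dict with "frame" (420x560x3 uint8, blue, green, red), "depth" (420x560 float32, m along the optical axis (not along the pixel's ray), 0 where there is no reading), "camera_matrix" (3x3 intrinsics, pixels), "k1" (the pictures are not rectified: a ray, as slopes to the right and down, at radius r is drawn at 1 + k1 r^2 times it, then the intrinsics apply), "view" (4x4, takes a point from world to camera coordinates). Camera axes: x right, y up, looking along -z (the intrinsics and any distortion apply to the point x, -y, -z); pixel columns grow to the right and rows downward; lengths in m; the calibration is good to about 2 mm. A picture is of the moment at which its call begins.
A pose or a line that the arm cannot do raises IKError and nothing moves.
- job_done(): hands the job in; it is judged then, once.
The state is a dict: "time": time; "joint_pos": joint angles; "dq": joint speeds; "joint_torque": joint torques, N m; "ee_pos": TCP position; "ee_rot": TCP orientation; "ft_force": force on the tool from outside, world axes, zero at the start; "moment": the same for the moment, N m; "finger_gap": finger opening in m; "finger_force": force on a finger pad.
Only numpy, scipy, OpenCV 4.12 (cv2) and the standard library are available. Lean on these libraries where they do the work, as an engineer would, in place of code of your own. Each camera call takes 0.05 s, during which the arm holds its last target. There are 200 camera calls.

## Task

Clamp the steel junction box in the bench fixture for drilling: swing the folded handle of the handwheel fully upright, then crank the wheel clockwise until the jaw has pushed the box home against the end stop and holds it firmly; stop soon after the crank turns clearly heavier, so that the box is not crushed. Turn the wheel only with the handle upright, do not touch the box yourself, leave the handle standing upright and let go, and leave the other things on the bench where they are.

Things in the scene. Friction and masses are not known exactly. Their poses are not given: they have to be found in the camera images.
- fold_handle (a joint): Fold angle of the handle: 0 = folded flat across the wheel, pointing from the rim over the wheel axis; 1.57 = upright against its stop. Starts at 0 to 0.15. Stiff hinge (0.15 N m), stays where left, can be pushed down again. The pivot is level and tangent to the wheel: the handle swings up and outward in the vertical plane through the wheel axis.
- handle_grip (a point): Point on the centre line of the handle's grip, 50 mm from the fold pivot. The grip is a black round sleeve, 16 mm in diameter, from 18 to 78 mm from the pivot; it spins freely about its length, so the gripper can pinch it and need not turn while cranking. Folded, its centre line is 26 mm above the flat wheel face, open on both long sides.
- handle_pivot (a point): Centre of the fold pivot between two steel lugs near the wheel's rim, 62 mm from the wheel axis, 26 mm above the wheel's flat face; the lugs are 34 mm wide over all and rise 33 mm above that face. Goes round with the wheel.
- wheel_axis (a point): Centre of the upper flat face of the handwheel (bare metal disc, 156 mm in diameter, vertical axis), 100 mm above the bench.
- handwheel (a joint): Turn of the wheel, clockwise from above positive, 0 at the start. Clockwise closes the jaw by 6.37 mm per rad. Free turning takes about 0.5 N m (8 N along the circle at the handle while moving slowly; less, and depending on how one stopped, at a halt); friction holds it where it is left. The box meets the stop after 2.8 to 5.5 rad; how far exactly must be felt.
- jaw: Grey sliding jaw on the bed, 100 mm wide, 45 mm tall; origin at the centre of its underside, 20 mm above the bench; its +y points along the bed to the box and the end stop. It carries the sprung pad (see point pad_face).
- box: Loose open-topped pressed-steel junction box, 100 x 100 x 50 mm, about 0.35 kg, lying on the bed; origin at the centre of its underside. Between it and the steel end stop (45 mm tall, at the far end of the bed) is a gap of 2 to 26 mm, which is not measured.
- fixture: The fixture, bolted down: dark bed 120 x 450 x 20 mm along its own y axis (from -90 to +360 mm), grey gearbox under the wheel. Origin on the bench under the wheel axis.
- carton: Bystander: small closed carton 60 x 80 x 45 mm beside the bed; origin at the centre of its underside.
- coupling: Bystander: steel conduit coupling standing upright beside the bed, 36 mm in diameter, 48 mm tall; origin at the centre of its underside.
- screwdriver: Bystander: screwdriver with yellow handle lying on the bench beyond the wheel end of the fixture.
- pad_face (a point): Centre of the face of the jaw's sprung steel pad (90 x 36 mm), which gives 1 mm per 25 N. The box is well held at 25 to 70 N of jaw force (aim for 45) and crushed above 80. With the box against the stop, the push needed at the handle grows by 1 N for each 10 N of jaw force, above that of free turning done in the same way. Pushing the loose box along takes only a few N at the jaw.
Not all that is in view belongs to the job. Several things have the shape of the box; the one meant has the colours described above.

How it is judged:
By the outcome, as a careful person would: the job done as asked, in the order asked, and still so for the second after the job is handed in, with the robot touching nothing.
It also fails if it takes over 72 s, if anything falls off the work surface, if the arm or the gripper's body presses on something with over 40 N, if the wrist force passes 120 N, or if a joint passes its speed limit or range.

## Working session

There is one attempt and no reset: what is moved stays moved. The work goes in short steps, each a Python script; the robot and the scene stay as the last script left them, time stands still between calls to the robot, and variables do not carry over. Pictures are saved under pics/ and viewed, at most 10 in all, crops included, and the job is handed in when it is done.

```bash
ls; mkdir -p pics
python3 - <<'E'
from bench import *
import cv2,numpy as np
for n in("scene","top"):
    d=get_image(n); cv2.imwrite(f"pics/{n}0.png",d["frame"]); np.savez(f"{n}0.npz",**d)
    print(n,d["camera_matrix"],d["k1"],d["view"])
print(state())
E
```

```text
pics
scene [[446.28383717   0.         275.78799541]
 [  0.         446.28383717 209.34497562]
 [  0.           0.           1.        ]] -0.083679235600418 [[-0.84299714  0.53757814  0.01911956  0.42985225]
 [-0.34463035 -0.56703631  0.74813083  0.17343096]
 [ 0.41302027  0.62408297  0.66327573 -1.30769814]
 [ 0.          0.          0.          1.        ]]
top [[399.4087447    0.         283.76263283]
 [  0.         399.4087447  210.78632013]
 [  0.           0.           1.        ]] -0.006233481349746688 [[-0.00487115 -0.99995095  0.00862329  0.09620044]
 [ 0.98175452 -0.00314291  0.19012677 -0.59083411]
 [-0.19009034  0.00939209  0.98172168 -0.96517147]
 [ 0.          0.          0.          1.        ]]
{'time': 0.1, 'joint_pos': array([-1.21869795e+00,  9.17709275e-02,  1.23174041e+00,  3.66151383e-06,
        1.81980186e+00, -5.66618434e-02]), 'dq': array([ 6.54485145e-05, -1.94228261e-03, -1.96843245e-03, -1.15697864e-03,
       -1.15034294e-03, -8.94681437e-04]), 'joint_torque': array([ 3.57410812e-03, -4.47855914e+01, -4.07572031e+01,  7.01200264e-02,
        2.84064113e-02, -1.19624628e-04]), 'ee_pos': array([ 0.23841814, -0.55032687,  0.22964166]), 'ee_rot': array([-8.51165066e-04,  9.79186532e-01,  2.02960575e-01, -1.24860984e-04]), 'ft_force': array([-0.59221113,  1.07454758,  0.87985442]), 'moment': array([0.01589832, 0.01578657, 0.00251276]), 'finger_force': 0.0, 'finger_gap': 0.08791246836214196}
```

View pics/scene0.png

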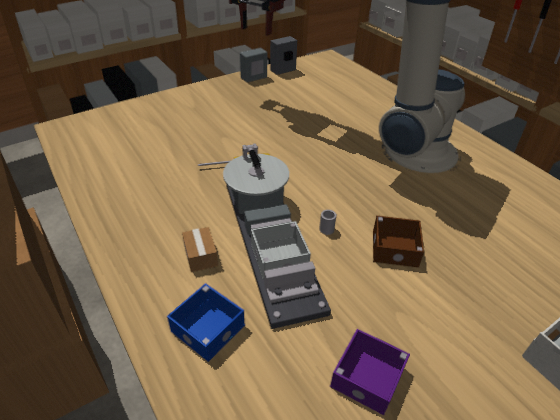

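View pics/top0.png

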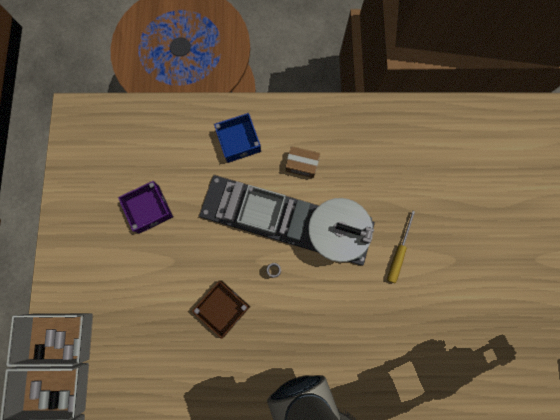

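The scene view shows the wheel at about (256,172), with its handle lug at (250,153). In the top view the wheel is at (341,230), the lugs at (367,235), and the black grip runs from about (335,228) to (362,235). The jaw and box lie to its left.

```bash
cat > h.py <<'E'
import numpy as np,cv2
def ray(d,uv):
    K=d["camera_matrix"];k=float(d["k1"]);V=d["view"]
    s=cv2.undistortPoints(np.asarray(uv,float).reshape(-1,1,2),K,np.array([k,0,0,0.])).reshape(-1,2)
    c=np.c_[s[:,0],-s[:,1],-np.ones(len(s))]
    R=V[:3,:3]; return -R.T@V[:3,3], c@R      # origin, dirs (unit optical depth)
def onplane(d,uv,z):
    o,r=ray(d,uv); return o+r*((z-o[2])/r[:,2])[:,None]
def cloud(d):
    h,w=d["depth"].shape; v,u=np.mgrid[:h,:w]
    o,r=ray(d,np.c_[u.ravel(),v.ravel()]); return (o+r*d["depth"].reshape(-1,1)).reshape(h,w,3)
E
python3 - <<'E'
import numpy as np,cv2
from h import *
d=dict(np.load("top0.npz")); P=cloud(d)
z=P[...,2]; roi=np.zeros(z.shape,bool); roi[180:280,290:400]=1
m=roi&(abs(z-.1)<.012)
print("zmed",np.median(z[m]),m.sum())
m8=(roi&(z>.085)).astype(np.uint8)
gray=d["frame"].max(2)
c=max(cv2.findContours((m).astype(np.uint8),0,1)[0],key=cv2.contourArea)
pc=onplane(d,cv2.convexHull(c).reshape(-1,2),.1)[:,:2]
(cx,cy),r=cv2.minEnclosingCircle(pc.astype(np.float32)); print("wheel",cx,cy,r)
hi=roi&(z>.114); 
dark=hi&(gray<70)
for n,mm in(("hi",hi),("dark",dark),("lug",hi&(gray>110))):
    q=P[mm]; print(n,len(q),q.mean(0) if len(q) else 0,q.min(0),q.max(0))
    f=np.argwhere(mm)[:,::-1]; print(cv2.fitLine(onplane(d,f,.128)[:,:2].astype(np.float32),2,0,.01,.01).ravel())
    g=onplane(d,f,.128)-[cx,cy,0]; print(' radius range',np.linalg.norm(g[:,:2],axis=1).max())
# fixture axis from bed pixels/ box
bed=np.zeros(z.shape,bool); bed[165:275,190:385]=1
q=P[bed&(z>.012)][:,:2]; print("bed dir",cv2.fitLine(q.astype(np.float32),2,0,.01,.01).ravel())
im=d["frame"][170:290,190:400]; cv2.imwrite("pics/c1.png",cv2.resize(im,None,fx=3.8,fy=3.8,interpolation=2))
s=dict(np.load("scene0.npz")); cv2.imwrite("pics/c2.png",cv2.resize(s["frame"][130:230,190:320],None,fx=6,fy=6,interpolation=2))
E
```

```text
zmed 0.1007615952908752 2852
wheel 0.5379503965377808 -0.042632609605789185 0.0783161073923111
hi 369 [ 0.51139347 -0.05360374  0.2463428 ] [ 0.39705289 -0.11503227  0.1156532 ] [0.54901123 0.10340376 1.05903357]
[ 0.26287663  0.96482944  0.5276417  -0.07195506]
 radius range 0.14342466388043898
dark 185 [ 0.52668179 -0.05578664  0.1587606 ] [ 0.39705289 -0.10334538  0.1156532 ] [0.54658157 0.10340376 1.05903357]
[ 0.24796638  0.96876866  0.5308655  -0.05955198]
 radius range 0.10060415438640337
lug 115 [ 0.48369195 -0.03930841  0.4151236 ] [ 0.39705289 -0.11503227  0.12794637] [0.53756671 0.10340376 1.05903357]
[ 0.720854    0.6930869   0.5243153  -0.08774222]
 radius range 0.14342466388043898
bed dir [0.30273953 0.9530733  0.5721838  0.07733327]
```

View pics/c1.png

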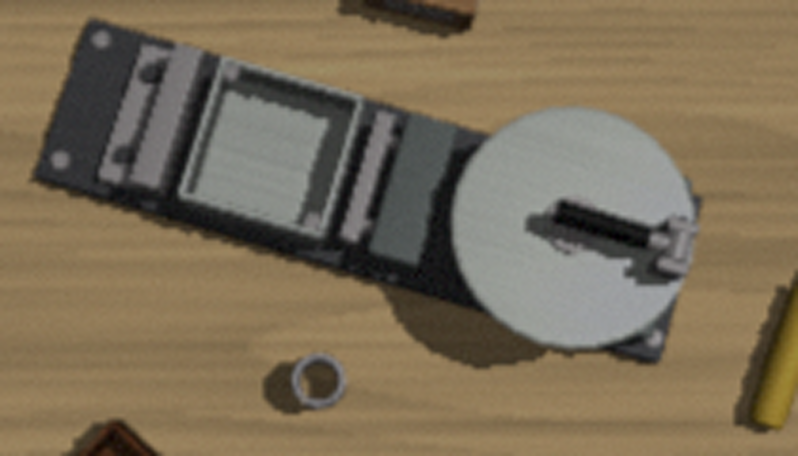

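View pics/c2.png

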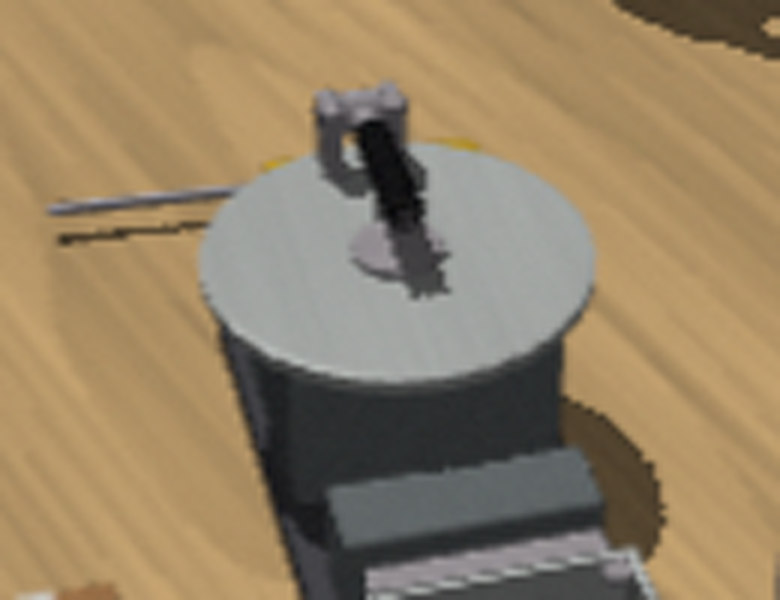

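The close-ups show the handle folded nearly flat. In c1 the lugs are at (676,246) and the grip runs from about (557,212) to (655,240). It points over the axis, and both sides are open. Next I refine the direction and check IK for a pinch-and-tilt arc.

```bash
cat >> h.py <<'E'
from scipy.spatial.transform import Rotation as Rn
def quat(zt,yt):
    zt=np.array(zt,float);zt/=np.linalg.norm(zt);yt=np.array(yt,float)
    x=np.cross(yt,zt);x/=np.linalg.norm(x);y=np.cross(zt,x)
    q=Rn.from_matrix(np.c_[x,y,zt]).as_quat(); return q[[3,0,1,2]]
E
python3 - <<'E'
from h import *
from bench import *
d=dict(np.load("top0.npz")); s=dict(np.load("scene0.npz"))
C=np.array([.538,-.0426])
P=cloud(d); g=d["frame"].max(2); R=np.linalg.norm(P[...,:2]-C,axis=2)
m=(R<.06)&(P[...,2]>.118)&(P[...,2]<.16)&(g<60)
uv=np.argwhere(m)[:,::-1]; q=onplane(d,uv,.130); v=cv2.fitLine(q[:,:2].astype(np.float32),2,0,.01,.01).ravel()
rect=cv2.minAreaRect((q[:,:2]*1000).astype(np.float32)); print("grip",q.mean(0),v,rect, "z",P[m][:,2].mean(),len(uv))
print("dist axis-line",v[0]*(C[1]-v[3])-v[1]*(C[0]-v[2]))
l=onplane(d,[[190+674/3.8,170+244/3.8]],.130)[0]; print("lugs top",l,np.linalg.norm(l[:2]-C), (C-l[:2])/np.linalg.norm(l[:2]-C))
ls=onplane(s,[[190+362/6,130+100/6]],.131)[0]; print("lugs scene",ls)
# wheel centre from scene: bright hub excluded; ellipse edge
e=onplane(s,np.array([[200,258],[594,256],[400,380]])/6+[190,130],.1); 
A=np.c_[2*e[:,:2],np.ones(3)];x=np.linalg.solve(A,(e[:,:2]**2).sum(1));print("wheel scene",x[:2],np.sqrt(x[2]+x[:2]@x[:2]))
# depth points fit of bed direction by box of bed pixels
m2=(P[...,2]>.012)&(P[...,2]<.1)&(R>.1)&(R<.38); m2[:, :190]=0; m2[:165]=0; m2[255:]=0
n,lab,st,_=cv2.connectedComponentsWithStats(m2.astype(np.uint8)); k=1+st[1:,4].argmax()
r=cv2.minAreaRect((P[lab==k][:,:2]*1000).astype(np.float32));print("bed",r)
n2=v[:2]*np.sign(v[1]); t=np.array([-n2[1],n2[0]])
for sg in(1,-1):
  for a in np.radians([0,20,45,70,90]):
    n3=np.r_[n2,0];up=np.array([0,0,1.])
    piv=np.r_[C-.062*n2,.126]
    zt=-up*np.cos(a)+n3*np.sin(a)
    p=piv+.05*(n3*np.cos(a)+up*np.sin(a))+.011*zt
    j=inverse_kinematics(p,quat(zt,sg*np.r_[t,0])); print(sg,round(a,2),p.round(3),None if j is None else np.round(j,2))
E
```

```text
grip [ 0.5320589  -0.05861988  0.13      ] [ 0.3259935   0.945372    0.5320589  -0.05861988] ((533.0535278320312, -64.19625854492188), (72.72371673583984, 28.006820678710938), 63.59722900390625) z 0.13444558327579498 159
dist axis-line -0.0003941767456425863
lugs top [ 0.52029937 -0.10149703  0.13      ] 0.0614993693373025 [0.28781812 0.95768509]
lugs scene [ 0.51984237 -0.102861    0.131     ]
wheel scene [ 0.53944227 -0.04250374] 0.07686938173677761
bed ((602.68017578125, 169.06912231445312), (278.8900146484375, 120.24473571777344), 72.96727752685547)
1 0.0 [ 0.534 -0.054  0.115] None
1 0.35 [ 0.534 -0.053  0.133] None
1 0.79 [ 0.532 -0.06   0.154] None
1 1.22 [ 0.527 -0.075  0.169] None
1 1.57 [ 0.521 -0.091  0.176] [-0.85  0.34  1.69  1.33  2.03  2.63]
-1 0.0 [ 0.534 -0.054  0.115] [-0.16 -0.07  1.6  -0.    1.61  0.17]
-1 0.35 [ 0.534 -0.053  0.133] [-0.38 -0.11  1.64  0.35  1.63 -0.03]
-1 0.79 [ 0.532 -0.06   0.154] [-0.63 -0.04  1.68  0.75  1.73 -0.26]
-1 1.22 [ 0.527 -0.075  0.169] [-0.79  0.14  1.7   1.09  1.89 -0.43]
-1 1.57 [ 0.521 -0.091  0.176] [-0.85  0.34  1.69  1.33  2.03 -0.51]
```

Checks agree: wheel radius 78 mm, lug radius 61.5 mm, and handle and bed directions both ≈ (0.29, 0.957). IK exists for the whole arc, so I go for the pinch.

```bash
cat >> h.py <<'E'
C=np.array([.5384,-.0426]); N=np.array([.290,.957,0]);N/=np.linalg.norm(N); UP=np.array([0,0,1.]); T=np.array([-N[1],N[0],0])
PIV=np.r_[C,.126]-.062*N
def foldpose(a,s=.045,back=0.):
    zt=-UP*np.cos(a)+N*np.sin(a)
    return PIV+s*(N*np.cos(a)+UP*np.sin(a))+(.011-back)*zt, quat(zt,-T)
E
python3 - <<'E'
from h import *
from bench import *
p,q=foldpose(0); p=p+[0,0,.001]
move_to(p+[0,0,.11],q); hold(.2); b=state()["ft_force"]; print("bias",b,state()["time"])
move_l(p+[0,0,.025],.15); move_l(p,.05); hold(.1); print("down",state()["ft_force"]-b,state()["ee_pos"]-p)
close(); s=state(); print("grip",s["finger_gap"],s["finger_force"],s["ft_force"]-b,s["time"])
if .012<s["finger_gap"]<.02:
    for a in np.arange(.1,1.31,.1):
        p,q=foldpose(a); move_l(p,.06,q); s=state(); f=s["ft_force"]-b
        print(round(a,2),"rad-out",round(-f@N,1),"up",round(f[2],1),"tan",round(f@T,1),round(s["finger_gap"],4))
        if np.linalg.norm(f)>30: break
print(state()["time"])
E
```

```text
bias [-0.32037151 -0.24921501  0.04684216] 2.3583
down [ 0.67648078 -0.78311056  0.67938067] [ 1.79911898e-04 -4.73633038e-05  3.67294807e-04]
grip 0.01513298869553657 29.99997317790985 [ 1.08233447  0.48137492 -0.05619456] 4.9333
0.1 rad-out -3.5 up 1.5 tan 0.2 0.0153
0.2 rad-out -4.1 up 3.5 tan 0.2 0.015
0.3 rad-out -4.2 up 4.5 tan 0.3 0.015
0.4 rad-out -3.1 up 4.6 tan -1.1 0.0152
0.5 rad-out -2.9 up 4.2 tan -0.5 0.0154
0.6 rad-out -2.9 up 2.6 tan -1.1 0.0153
0.7 rad-out -1.7 up 1.6 tan -2.0 0.0153
0.8 rad-out -1.5 up 0.6 tan -2.5 0.0154
0.9 rad-out -0.8 up -1.4 tan -2.4 0.0149
1.0 rad-out -1.4 up 0.0 tan -1.6 0.0154
1.1 rad-out -0.4 up -0.1 tan -2.5 0.015
1.2 rad-out -1.9 up 1.9 tan -0.7 0.0152
1.3 rad-out -0.8 up 3.0 tan -1.3 0.0152
8.1833
```

Run:
```python
from h import *
from bench import *
f0=None
for a in np.arange(1.36,1.70,.04):
    p,q=foldpose(a); move_l(p,.03,q); hold(.05); s=state(); f=s["ft_force"]
    print(round(a,2),"inward",round(f@N,1),"up",round(f[2],1),"tan",round(f@T,1),round(s["finger_gap"],4), (s["ee_pos"]-p).round(4))
    if f0 is None:f0=f@N
    if f@N-f0>8: break
d=get_image("scene"); cv2.imwrite("pics/up1.png",cv2.resize(d["frame"][90:210,190:330],None,fx=5,fy=5,interpolation=2))
print(state()["time"])
```

```text
1.36 inward 1.2 up 2.8 tan -0.1 0.0157 [0.     0.0004 0.0003]
1.4 inward 1.3 up 3.6 tan 0.6 0.0147 [0.     0.0004 0.0003]
1.44 inward 2.0 up 4.6 tan -0.3 0.0153 [-0.      0.0002  0.0005]
1.48 inward 1.4 up 4.5 tan 0.7 0.0155 [-0.      0.0001  0.0006]
1.52 inward 1.3 up 5.8 tan -0.5 0.0151 [-0.0001  0.0001  0.0007]
1.56 inward 1.8 up 6.0 tan 0.2 0.0149 [-0.0001  0.      0.0008]
1.6 inward 1.9 up 8.0 tan 0.9 0.0152 [-0.0001  0.      0.0009]
1.64 inward 6.4 up 6.0 tan 0.2 0.0153 [0.     0.0006 0.0004]
1.68 inward 9.4 up 6.4 tan -1.1 0.0154 [0.0001 0.001  0.0001]
10.9333
```

View pics/up1.png

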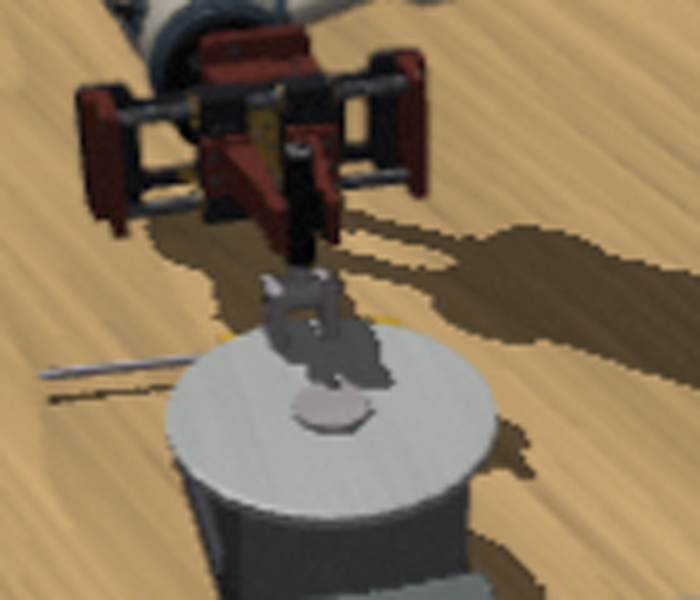

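The handle stands upright against its stop: the inward force rose at ~1.62 commanded, and the black grip is vertical at about (300,200) in the crop. Next I release, regrasp from above and start cranking with radial force trim.

```bash
cat >> h.py <<'E'
C2=np.r_[C,0]-.0015*N; C2[2]=0; QV=quat(-UP,-T)
def rt(th):
    a=-th; c,s=np.cos(a),np.sin(a)
    r=np.array([[c,-s,0],[s,c,0],[0,0,1]])@(-N); return r, np.array([r[1],-r[0],0])  # outward, clockwise tangent
def crankpose(th,r=.0625,z=.176): return C2+r*rt(th)[0]+UP*(z-.011)
def crank(B,th0,th1,step,v,r,b,stopf=None):
    log=[];th=th0
    while th<th1-1e-6:
        th=min(th+step,th1); B.move_l(crankpose(th,r),v); s=B.state(); f=s["ft_force"]-b; o,t=rt(th)
        fin=-f@o; ft=-f@t; r+=np.clip(.0002*(2.-fin),-.0005,.0005); r=np.clip(r,.058,.067)
        e=s["ee_pos"]-C2; act=np.arctan2(e@rt(0)[1],e@rt(0)[0])
        log.append((th,ft,fin,r*1e3,s["finger_gap"]*1e3,s["time"],f[2]))
        if np.linalg.norm(f)>35 or (stopf and stopf(log)): break
    return th,r,log
E
python3 - <<'E'
from h import *
import bench as B
p,q=foldpose(1.6); B.move_l(p,.05,q); B.gripper_open()
p=B.state()["ee_pos"]; p=p-N*.085; B.move_l(p,.2); B.move_l(p+UP*.12,.25)
g=crankpose(0); B.move_to(g+UP*.09,QV); B.hold(.2); b=B.state()["ft_force"]; np.save("b.npy",b)
d=B.get_image("scene"); cv2.imwrite("pics/up2.png",cv2.resize(d["frame"][110:210,190:330],None,fx=5,fy=5,interpolation=2))
B.move_l(g,.12); B.hold(.1); print("down",B.state()["ft_force"]-b,B.state()["time"])
B.close(); B.hold(.1); s=B.state(); f=s["ft_force"]-b; print("grip",s["finger_gap"],"rad in",f@N,"tan",-f@rt(0)[1],"z",f[2],s["time"])
th,r,log=crank(B,0,.8,.1,.05,.0625,b)
for l in log: print(np.round(l,2))
np.save("cr.npy",[th,r])
E
```

```text
down [ 0.26679287 -0.22384838  0.05057083] 16.1083
grip 0.01534187603667222 rad in 0.8593422575111817 tan -1.3154010283732356 z -0.21487621000349455 17.3083
[ 0.1   5.03  0.57 62.79 15.85 17.58 -2.04]
[ 0.2   5.95  2.55 62.68 15.49 17.86 -2.81]
[ 0.3   5.68  2.22 62.63 15.59 18.13 -2.92]
[ 0.4   5.43  1.07 62.82 15.55 18.41 -2.3 ]
[ 0.5   5.55  2.71 62.68 15.52 18.68 -2.06]
[ 0.6   6.61  1.82 62.71 15.2  18.96 -1.4 ]
[ 0.7   5.45  2.9  62.53 15.83 19.23 -1.77]
[ 0.8   6.11  1.74 62.59 15.83 19.51 -1.07]
```

View pics/up2.png

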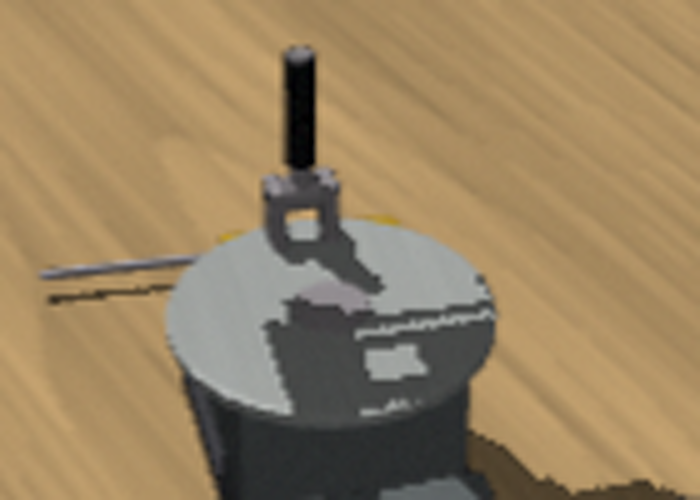

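The grip is clearly vertical (top at (298,50), lugs at (300,195)) and the trim works. I continue until the force rises.

Run:
```python
from h import *
import bench as B
b=np.load("b.npy");th,r=np.load("cr.npy")
def sf(L):
    if L[-1][0]<2.3 or len(L)<12: return False
    base=np.median([l[1] for l in L[-16:-3]]); return L[-1][1]>base+1.6 and L[-2][1]>base+1.2
th,r,log=crank(B,th,5.6,.1,.05,r,b,sf)
for l in log: print(*np.round(l,2))
np.save("cr.npy",[th,r]); np.save("log.npy",log)
```

```text
0.9 6.01 3.41 62.31 15.67 19.78 -1.08
1.0 6.41 1.47 62.41 15.58 20.06 0.51
1.1 5.28 0.76 62.66 15.56 20.33 -1.13
1.2 5.19 2.61 62.54 15.42 20.61 -0.21
1.3 5.63 0.87 62.76 15.64 20.88 -0.55
1.4 4.68 2.02 62.76 15.51 21.16 -0.22
1.5 5.38 3.46 62.47 15.47 21.43 -1.58
1.6 4.91 2.66 62.34 15.56 21.71 -0.36
1.7 5.23 1.69 62.4 15.62 21.98 -0.54
1.8 5.56 2.87 62.23 15.81 22.26 -0.37
1.9 5.76 3.03 62.02 15.89 22.53 -0.04
2.0 5.31 3.16 61.79 15.51 22.81 0.92
2.1 5.67 2.24 61.74 15.78 23.08 0.83
2.2 5.15 2.29 61.68 15.55 23.36 0.94
2.3 4.16 2.65 61.55 15.69 23.63 1.52
2.4 4.34 3.11 61.33 15.47 23.91 2.23
2.5 5.48 3.47 61.04 15.46 24.18 1.54
2.6 5.36 1.73 61.09 15.34 24.46 1.4
2.7 5.85 2.37 61.02 15.44 24.73 2.14
2.8 6.25 2.82 60.86 15.38 25.01 2.56
2.9 5.53 2.64 60.73 15.81 25.28 1.94
3.0 5.77 1.72 60.78 15.83 25.56 2.61
3.1 5.51 2.68 60.65 15.48 25.83 2.56
3.2 5.8 1.73 60.7 15.6 26.11 2.88
3.3 5.25 2.12 60.68 15.65 26.38 3.2
3.4 6.19 2.96 60.48 15.25 26.66 2.93
3.5 5.93 0.13 60.86 15.6 26.93 2.1
3.6 5.25 2.31 60.8 15.36 27.21 2.57
3.7 5.31 2.46 60.7 15.64 27.48 1.93
3.8 6.02 1.27 60.85 15.38 27.76 2.71
3.9 7.13 1.91 60.87 15.71 28.03 1.62
4.0 5.65 1.33 61.0 15.51 28.31 2.69
4.1 8.18 0.87 61.23 15.63 28.58 1.68
4.2 8.69 1.79 61.27 15.89 28.86 2.1
```

Run:
```python
from h import *
import bench as B
b=np.load("b.npy");th,r=np.load("cr.npy"); L=np.load("log.npy")
fr=L[(L[:,0]<3.75)]; print("free",fr[:,1].mean(),fr[:,1].std())
th,r,log=crank(B,th,th+.06,.06,.05,r,b); print(np.round(log,2))
np.save("cr.npy",[th,r])
fs=[]
for i in range(5): B.hold(.04); f=B.state()["ft_force"]-b; fs.append(-f@rt(th)[1])
print("halt",np.round(fs,2))
d=B.get_image("top"); cv2.imwrite("pics/cl.png",cv2.resize(d["frame"][170:290,190:400],None,fx=3.8,fy=3.8,interpolation=2))
```

```text
free 5.45312226400067 0.5051917528448621
[[ 4.26  9.62  1.69 61.33 15.56 29.11  2.81]]
halt [ 9.72 10.23 10.12  9.75  8.96]
```

View pics/cl.png

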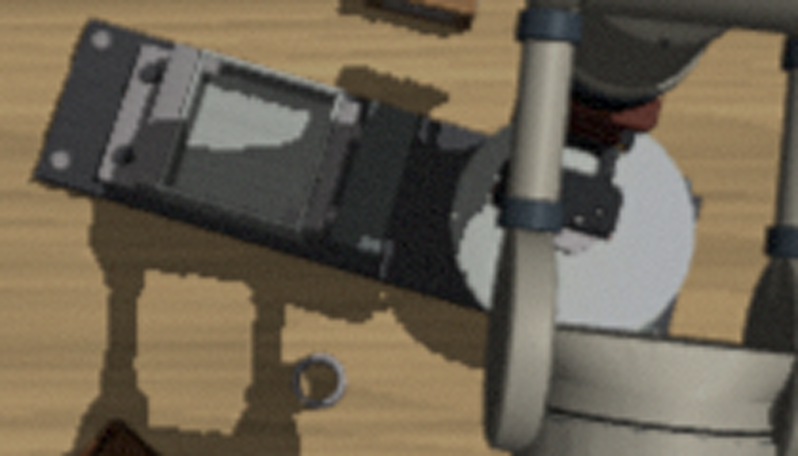

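The box is against the stop (edge at (190,60)–(165,185)) and the push is 4.2 N above free, so about 42 N of jaw force. I release and check.

Run:
```python
from h import *
import bench as B
B.gripper_open(); p=B.state()["ee_pos"]; B.move_l(p+UP*.11,.12); print(B.state()["time"])
q=p+UP*.16; q[:2]=[.33,-.38]
B.move_to(q,QV); B.hold(.2)
d=B.get_image("scene"); cv2.imwrite("pics/fin.png",cv2.resize(d["frame"][100:330,160:440],None,fx=2.6,fy=2.6,interpolation=2)); print(B.state()["time"])
```

```text
31.6167
33.4833
```

View pics/fin.png

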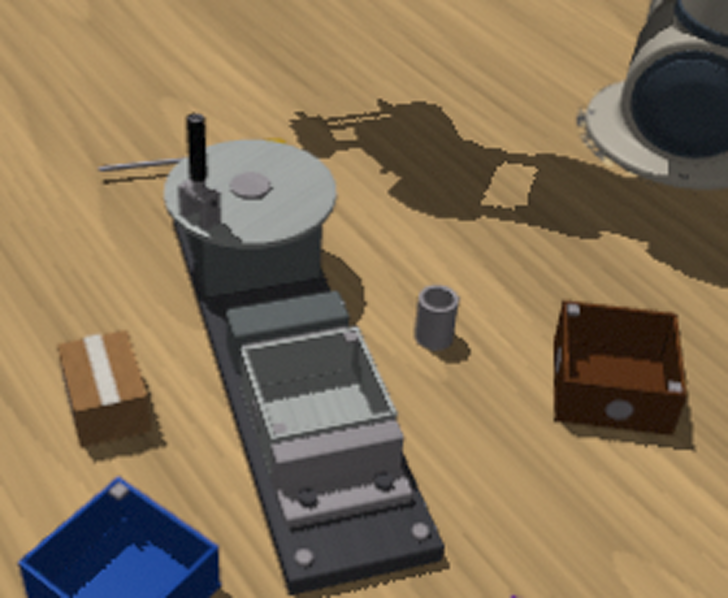

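The handle is upright (base (200,200), top (196,118)), the box is against the stop at (335,430), and the bystanders are where they were.

```bash
python3 -c "
from bench import *
print(job_done())"
```

```text
the job is handed in; nothing more can be done
None
```

The job is handed in: the box is against the end stop at about 42 N of jaw force (judged from the crank push), the handle is upright and released, and the carton and coupling (the screwdriver too, as far as it shows) look unmoved; the last robot clock reading was 33.5 s.

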